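Slide a frosted cake pan onto the rack's narrow runners and bolt it in

ROBOT

A 6-joint arm with a two-finger parallel gripper is mounted at the origin on the work surface. World frame = base frame: x ahead of the robot, y to its left, z up, the work surface at z = 0. Lengths are in m, angles in rad, forces in N, time in s.
With the tool pointing down it reaches from about 0.425 to 0.95 m from the base axis. Payload 3.5 kg.
Tool frame: the origin (TCP) lies midway between the tips of the shut fingers; the grasp point (between the pads) lies 19 mm behind it; z points along the fingers, y is the line along which they close (so a half turn about z gives the same grasp; the last joint's range is limited). The gripper opens to 85 mm and grips with 20 to 120 N. Pads are 22 mm wide; open, the fingers measure 114 mm over their backs; the gripper's body (76 mm by 85 mm) begins 54 mm behind the grasp point. The pads swing forward as they close: fully open they stand 13 mm farther back than shut.
Start: joints at [1.017, 0.286, 1.577, -0, 1.279, -0.15], TCP at [0.265, 0.621, 0.21] pointing down, gripper open.
Joint ranges: [-2.77, 2.77], [-0.9, 2.22], [0.21, 2.48], [-1.53, 4.67], [0.24, 2.81], [-2.84, 2.84]. Speed limits (rad/s): [2.79, 2.79, 3.14, 3.14, 3.14, 3.14].

INTERFACE

Orientations are given as a unit quaternion [x, y, z, w].
In Python, from plant import ctrl gives the robot as it stands.
- The arm moves only by the tool move_arm, never from a script. Its argument "plan" is a list of rows, each an object of numbers: "x", "y", "z": the shift along the tool's x, y, z in m; "yaw": the turn about the tool's z in rad; "fingers": the closure, from 0 (fully open) to 1 (shut). In form: [{"x": .., "y": .., "z": .., "yaw": .., "fingers": ..}, ...]. A call has 1 to 5 rows; each row is the pose to reach, as a shift and turn from the pose commanded when the call began, along the tool's axes at that moment; what a row does not reach only later rows make up. A row lasts 1/10 s, in which the tool goes at most 50 mm and 8.59 degrees, less where a joint would pass 70% of its speed; a pose out of reach is approached as far as the arm can. A call with a gripper value outside its range is refused whole. The fingers move at their own pace and stop on an object; "force" is the grip in N (left out, the last holds). Time passes only in rows, so rows that repeat a pose let the fingers close. It gives the time, the measured TCP pose, the force, the opening and the grip force at its end, in the units of the state.
- ctrl.get_state(): the state, without advancing time (a new reading comes with each control period).
- ctrl.read_camera(name): name is "side" or "top" or "wrist"; returns the picture (384x512x3 uint8, red, green, blue); there is no depth.
- ctrl.camera_model(name): a dict with "intrinsics" (3x3 intrinsics, pixels), "cam_to_world" (4x4, takes a point from camera to world coordinates); the wrist camera has in their place "tool_from_camera" (4x4, takes a point from camera to tool coordinates, whose origin is the TCP and whose axes are the flange's). Camera axes: x right, y up, looking along -z (the intrinsics and any distortion apply to the point x, -y, -z); pixel columns grow to the right and rows downward; lengths in m; the calibration is good to about 2 mm. A picture is of the moment at which its call begins: read the wrist's pose just before it. camera_model takes no time and is no camera call.
- ctrl.sign_off(): hands the job in; it is judged then, once.
The state is a dict: "time": time; "qpos": joint angles; "dq": joint speeds; "joint_efforts": joint torques, N m; "eef_pos": TCP position; "tcp_rot": TCP orientation; "contact_force": force on the tool from outside, world axes, zero at the start; "wrist_torque": the same for the moment, N m; "opening": opening from 0.0 (shut) to 1.0 (fully open); "finger_force": force on a finger pad.
Only numpy, scipy, OpenCV 4.12 (cv2) and the standard library are available. Lean on these libraries where they do the work, as an engineer would, in place of code of your own. Each camera call takes 0.05 s, during which the arm holds its last target. There are 200 camera calls.

TASK

Draw the rack's keeper bolt right back, then slide the frosted pan, without lifting it, off the loading deck and onto the rack's two narrow runners until it drops down behind the humps and lies flat and fully home. Then push the bolt fully shut behind it. Keep the pan level and leave the tub, the shaker and the spatula alone.

Things in the scene. Friction and masses are not known exactly. Their poses are not given: they have to be found in the camera images.
- rack: Fixed steel loading rack on the table. Origin on the table top; rack x points across the runners away from the robot, y along them in the loading direction, z up. Numbers below are mm in this frame. Deck and runners have their tops at z 110. A filled pan on a lower tier shows through the gap between the runners.
- deck (a point): Centre of the flat loading deck's top: deck x -75 to 125, y -250 to -5, z 110. Axes as the rack's.
- mouth (a point): Midway between the two humps, at the foot of their back faces (rack x 0, y 22, z 110). Two runners, x 44 to 60 and -60 to -44, run from the deck to y 186, open between. On each a hump: ramp from y -2 up to 5 mm high at y 18, flat to y 22, then a sheer drop.
- fence (a point): Middle of the top inner edge of the fence on the robot's side (rack x -58, y -35, z 130): it stands 20 above the deck, along deck and runner from y -250 to 180. A pan lying against it is in line with the runners. The far runner has an equal guide: inner face x 61 from y 51 to 186, flared outward by 13 from y 51 to 18.
- home (a point): Where the pan's origin belongs (rack x 0, y 101, z 110; play -3 to +6 in x, +-4 in y): held between the humps' back faces (y 22) and the end stop (face y 180, 24 high). The pan drops 5 mm as its tail passes the humps.
- pan: Loose aluminium baking pan filled with chocolate-frosted cake, about 0.45 kg: 110 (x) by 150 (y), 40 high; a rim on its top 4 mm stands out 2 mm all round (114 by 154). Origin at the centre of its underside, z up, y along its length. Starts on the loading deck, askew and away from the fence.
- bolt (a joint): Keeper bolt, slides along rack x above the mouth: 0 = shut (its tip reaches in to rack x 35 and blocks the pan's way), 0.045 = fully drawn back, away from the robot (tip at x 80, clear of the pan). Stays where it is left; takes about 2 N to slide. Dark steel bar 10 by 10 mm along rack x at rack y 6, z 123 to 133.
- bolt_knob (a point): Middle of the bolt's upright round knob (16 mm across, from z 142 to 168 above the table, on a thinner neck above the bar); at rack x 100, y 6, z 155 when shut, moves to x 145 when drawn back.
- tub: Bystander: white plastic tub, 110 across, 115 high, on the table beyond the rack, to the left. Origin under its centre.
- shaker: Bystander: steel shaker, 66 across, 102 high, on the table to the left of the rack. Origin under its centre.
- spatula: Bystander: spatula 260 long lying on the table to the right of the rack. Origin under its middle.

How it is judged:
On the way, in this order (a step that is already met when the one before it is completed fails the run):
1. the bolt is drawn back (past 39 of its 45 mm) (value of joint bolt above 0.039 m), for 0.2 s.
2. the pan's front has come onto the runners (y of pan in the frame of rack above 0 m and z of pan in the frame of rack above 0.105 m), for 0.2 s.
3. the pan has dropped home behind the humps, flat on both runners (x of pan in the frame of rack between -0.009 and 0.009 m and y of pan in the frame of rack between 0.093 and 0.109 m and z of pan in the frame of rack between 0.107 and 0.1135 m and angle between pan's own z axis and vertical below 0.03 rad and angle between the y axis of pan and the y axis of rack, either way round below 0.08 rad), for 0.2 s.
4. the bolt is shut again (within 6 mm) (value of joint bolt below 0.006 m), for 0.2 s.
At the end, for the whole second after the job is handed in: The pan lies flat (within 0.03 rad) and at rest on both runners, between humps and end stop (its origin at rack y 93 to 109 mm, x within 9 mm, height 107 to 113.5 mm, in line within 0.08 rad), and the bolt is shut to within 6 mm (all of step 3 and value of joint bolt below 0.006 m and linear speed of pan below 0.01 m/s); the robot touches nothing.
It fails at once if the pan is lifted more than 20 mm above the deck (z of pan in the frame of rack above 0.13 m).
It fails at once if the pan tips by more than 0.25 rad (angle between pan's own z axis and vertical above 0.25 rad).
It fails at once if the pan falls off the rack (z of pan in the frame of rack below 0.085 m).
It fails at once if the tub, the shaker or the spatula is moved more than 30 mm (distance of any of tub, shaker, spatula from where it was at the start of the episode above 0.03 m).
It also fails if it takes over 61 s, if anything falls off the work surface, if the arm or the gripper's body presses on something with over 40 N, if the wrist force passes 120 N, or if a joint passes its speed limit or range.

## Working session

There is one attempt and no reset: what is moved stays moved. The work goes in short steps, Python scripts to look and compute and a tool call to move; the robot and the scene stay as the last step left them, time stands still between calls to the robot, and variables do not carry over. Pictures are saved under pics/ and viewed, at most 10 in all, crops included, and the job is handed in when it is done.

Besides the shell and the picture viewer there is one more tool, called as name([rows], argument=value, ...), one row to a line, values as JSON. move_arm: Moves the arm, as the interface text tells. Its arguments: {"type":"object","properties":{"plan":{"type":"array"},"force":{"type":"number"}},"required":["plan"]}

```bash
mkdir -p pics
cat > h.py <<'E'
import numpy as np, cv2
from plant import ctrl
def snap(n,f):
    im=ctrl.read_camera(n); cv2.imwrite('pics/'+f,im[:,:,::-1]); return im
def ray(n,uv,z):
    m=ctrl.camera_model(n);K=np.array(m['intrinsics']);T=np.array(m['cam_to_world'])
    d=m.get('distortion')
    p=cv2.undistortPoints(np.array([[uv]],float),K,np.array(d,float) if d is not None else None)[0,0]
    v=T[:3,:3]@np.array([p[0],-p[1],-1]); o=T[:3,3]
    return o+v*(z-o[2])/v[2]
E
python3 - <<'E'
from h import *
a=snap('top','t0.png');b=snap('side','s0.png')
for n in('top','side','wrist'):print(n,{k:np.round(v,3).tolist() if not isinstance(v,str) else v for k,v in ctrl.camera_model(n).items()})
s=ctrl.get_state();print(s)
E
```

```text
top {'intrinsics': [[397.19, 0.0, 251.609], [0.0, 397.19, 191.889], [0.0, 0.0, 1.0]], 'cam_to_world': [[-0.002, 0.986, -0.168, 0.374], [-1.0, 0.0, 0.012, -0.004], [0.011, 0.168, 0.986, 1.307], [0.0, 0.0, 0.0, 1.0]]}
side {'intrinsics': [[422.195, 0.0, 251.813], [0.0, 422.195, 192.343], [0.0, 0.0, 1.0]], 'cam_to_world': [[0.891, 0.329, -0.313, 0.166], [-0.454, 0.63, -0.63, -0.837], [-0.01, 0.704, 0.71, 1.045], [0.0, 0.0, 0.0, 1.0]]}
wrist {'intrinsics': [[317.638, 0.0, 258.283], [0.0, 317.638, 193.285], [0.0, 0.0, 1.0]], 'tool_from_camera': [[0.0, 0.958, 0.288, 0.073], [1.0, -0.001, 0.001, -0.0], [0.001, 0.288, -0.958, -0.164], [0.0, 0.0, 0.0, 1.0]]}
{'time': 0.1, 'qpos': array([ 1.01700094e+00,  2.87132888e-01,  1.57805515e+00, -2.25403497e-06,
        1.27859751e+00, -1.49976752e-01]), 'dq': array([ 0.00117283, -0.0027792 , -0.00177916,  0.00084634,  0.00124706,
        0.00017552]), 'joint_efforts': array([ 1.61351811e-03, -4.07294869e+01, -2.93700045e+01, -9.39592246e-05,
        3.43130887e-03,  4.72945459e-06]), 'eef_pos': array([0.2648426 , 0.6201661 , 0.20853504]), 'tcp_rot': array([ 2.00539785e-01,  9.79684945e-01, -1.02963643e-03, -3.76899565e-04]), 'contact_force': array([-0.4390616 ,  0.63619647,  0.47140937]), 'wrist_torque': array([ 0.04778873, -0.03246968, -0.00163376]), 'finger_force': 0.0, 'opening': 1.0021322508971748}
```

View pics/t0.png

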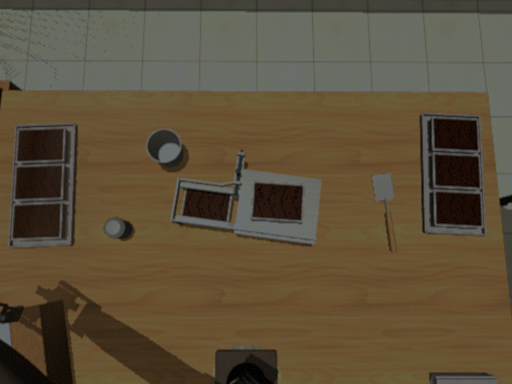

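View pics/s0.png

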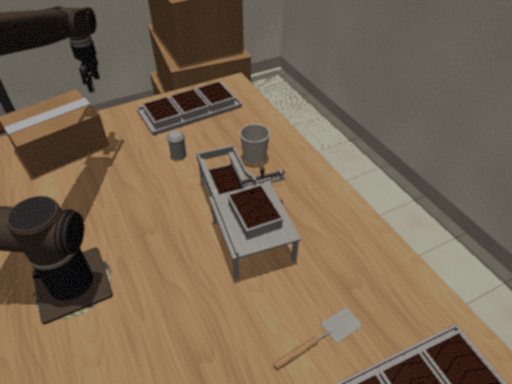

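The top view shows the deck at about (236–321, 168–243), the pan at about (277,203), the bolt knob near (240,155), and the runners to the left. The tub is at (165,148), the shaker at (117,228) and the spatula at (388,210). I'll enlarge both views to get precise corners.

Run:
```python
import cv2
a=cv2.imread('pics/t0.png')[140:255,165:330];b=cv2.imread('pics/s0.png')[140:280,190:310]
a=cv2.convertScaleAbs(cv2.resize(a,None,fx=4.8,fy=4.8,interpolation=cv2.INTER_CUBIC),alpha=1.5)
b=cv2.convertScaleAbs(cv2.resize(b,None,fx=4.2,fy=4.2,interpolation=cv2.INTER_CUBIC),alpha=1.5)
cv2.imwrite('pics/t0c.png',a);cv2.imwrite('pics/s0c.png',b)
```

```text
(no output)
```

View pics/t0c.png

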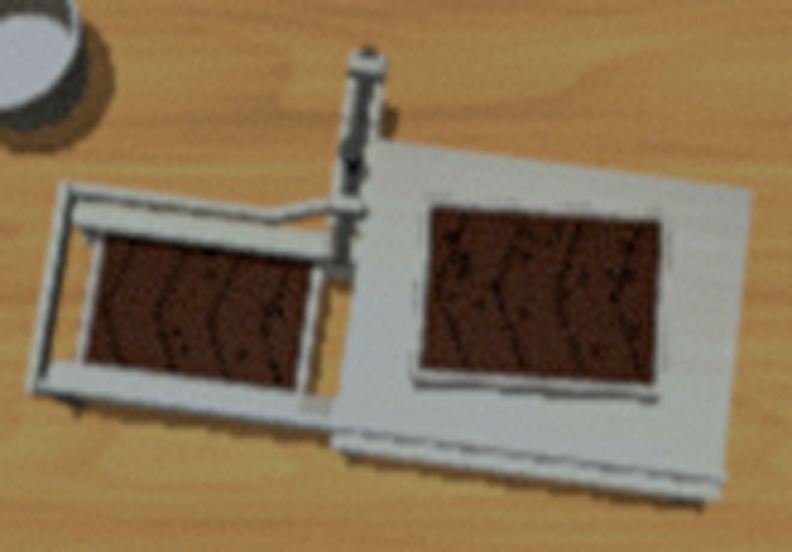

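The enlarged top view shows the deck's far corners at crop (372,140) and (751,190). The knob is at (352,158), the frosting spans (428,207) to (660,383), and the rack's end stop is at (50,290).

Run:
```python
from h import *
f=lambda x,y:(165+(x+.5)/4.8-.5,140+(y+.5)/4.8-.5)
P=ray('top',f(372,140),.11);Q=ray('top',f(751,190),.11)
print(P,Q,np.linalg.norm(P-Q))
d=(P-Q)[:2];d/=np.linalg.norm(d); th=np.arctan2(d[1],d[0])-np.pi/2
ey=d; ex=np.array([d[1],-d[0]])
o=((P[:2]-.125*ex+.005*ey)+(Q[:2]-.125*ex+.25*ey))/2
print('rack',o,'yaw',th)
R=lambda p:((p[:2]-o)@ex*1000,(p[:2]-o)@ey*1000)
print('knob',R(ray('top',f(352,158),.168)))
for n,x,y,z in [('fence top rear outer',724,482,.13),('runner far corner',63,185,.134),('near',30,390,.134),('deck near mouth',335,432,.13)]:print(n,np.round(R(ray('top',f(x,y),z))))
a=cv2.imread('pics/t0.png')
hsv=cv2.cvtColor(a,cv2.COLOR_BGR2HSV)
b,g,r=[a[:,:,i].astype(int) for i in range(3)]
m=((r>g+8)&(r<75)).astype(np.uint8);m[:, :245]=0;m[:,310:]=0;m[:175]=0;m[225:]=0
c=max(cv2.findContours(m,0,2)[0],key=cv2.contourArea);print(cv2.contourArea(c))
bx=cv2.boxPoints(cv2.minAreaRect(c));print(bx)
W=np.array([ray('top',p,.15) for p in bx])
print([np.round(R(w)) for w in W]);c0=W.mean(0);print('pan ctr',c0,R(c0))
L=[np.linalg.norm(W[i]-W[i-1]) for i in range(4)];print(L)
i=int(np.argmax(L));v=(W[i]-W[i-1])[:2];v*=np.sign(v[1]);print('pan yaw',np.arctan2(v[1],v[0])-np.pi/2)
```

```text
[0.65001008 0.01079195 0.11      ] [ 0.61734991 -0.23253647  0.11      ] 0.24551050537774907
rack [0.52675226 0.03212323] yaw -0.1334251403590574
knob (np.float64(99.04207384209948), np.float64(3.3364290376345918))
fence top rear outer [ -64. -249.]
runner far corner [ 65. 182.]
near [-65. 181.]
deck near mouth [-65.  -8.]
1488.0
[[252.78934 216.05443]
 [255.08286 182.79881]
 [302.37515 186.06035]
 [300.08163 219.31596]]
[array([-20., -57.]), array([ 79., -50.]), array([  88., -191.]), array([ -11., -195.])]
pan ctr [ 0.54376182 -0.094492    0.15      ] (np.float64(33.70195636368109), np.float64(-123.22710572833508))
[np.float64(0.13870742373437167), np.float64(0.09934303930445171), np.float64(0.14069993354693866), np.float64(0.0993646382768509)]
pan yaw -0.06962116357979031
```

View pics/s0c.png

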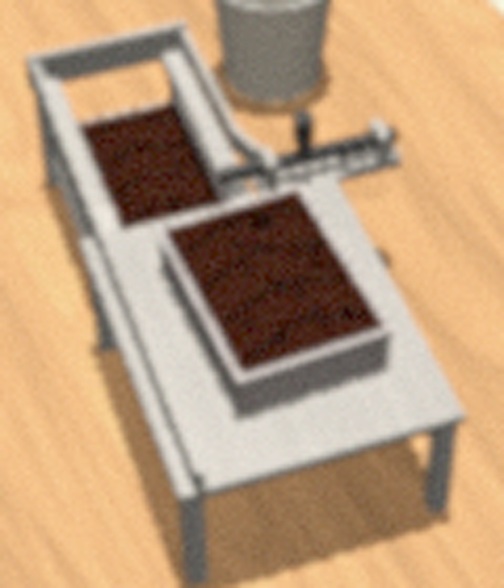

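The side view agrees: the pan sits clear of the fence and the knob stands just beyond the deck's far mouth corner. The rack is at (0.527, 0.032), yaw −0.133, and the measured lengths match the given sizes. The pan is at rack (34, −123), yaw +0.06. I'll start towards the knob.

```bash
cat >> h.py <<'E'
O=np.array([.5267,.0321]);TH=-.1334
EX=np.array([np.cos(TH),np.sin(TH)]);EY=np.array([-EX[1],EX[0]])
from scipy.spatial.transform import Rotation as Rn
def rk(p): p=np.asarray(p)[:2]-O; return p@EX*1000,p@EY*1000
def go(x,y,z,ang=0.):
    "rack mm target, tool y at angle ang from rack x -> tool shift"
    s=ctrl.get_state();R=Rn.from_quat(s['tcp_rot']).as_matrix();p=s['eef_pos']
    w=np.r_[O+EX*x/1000+EY*y/1000,z/1000]
    a=np.arctan2(R[1,1],R[0,1]);dy=-(TH+ang-a)
    print('t',s['time'],'at',np.round(rk(p),1),round(p[2]*1000,1),'shift',np.round(R.T@(w-p),4),'yaw',round(dy,3),'F',np.round(s['contact_force'],1),'open',round(s['opening'],2))
E
python3 - <<'E'
from h import *
go(100,6,230)
f=lambda x,y:(165+(x+.5)/4.8-.5,140+(y+.5)/4.8-.5)
print('bracket end',rk(ray('top',f(368,60),.135)), 'tub',rk(ray('top',(165,140),.115)))
E
```

```text
t 0.1 at [-337.7  548. ] 208.5 shift [-0.5666 -0.4054 -0.0208] yaw 1.3 F [-0.4  0.6  0.5] open 1.0
bracket end (np.float64(170.56245283442794), np.float64(3.7516080777456016)) tub (np.float64(182.573878336894), np.float64(244.78824430701619))
```

move_arm([
  {"x": -0.04, "y": -0.03, "z": -0.01, "yaw": 0.14, "fingers": 0.4},
  {"x": -0.08, "y": -0.06, "z": -0.02, "yaw": 0.28, "fingers": 0.4},
  {"x": -0.12, "y": -0.09, "z": -0.03, "yaw": 0.42, "fingers": 0.4},
  {"x": -0.16, "y": -0.12, "z": -0.03, "yaw": 0.56, "fingers": 0.4},
  {"x": -0.2, "y": -0.145, "z": -0.03, "yaw": 0.7, "fingers": 0.4},
], force=30)

```text
time: 0.6
eef_pos: [0.3924, 0.4071, 0.24]
tcp_rot: [0.526, 0.85, 0.0, 0.0]
contact_force: [1.2, 1.2, 0.6]
opening: 0.599
finger_force: 0.0
```

Run:
```python
from h import *
go(100,6,230)
```

```text
t 0.6 at [-183.   353.8] 240.0 shift [-0.4467  0.0392  0.01  ] yaw 0.595 F [1.2 1.2 0.6] open 0.6
```

move_arm([
  {"x": -0.045, "y": 0.004, "z": 0, "yaw": 0.12, "fingers": 0.4},
  {"x": -0.09, "y": 0.008, "z": 0, "yaw": 0.24, "fingers": 0.4},
  {"x": -0.135, "y": 0.012, "z": 0, "yaw": 0.36, "fingers": 0.4},
  {"x": -0.18, "y": 0.016, "z": 0, "yaw": 0.48, "fingers": 0.4},
  {"x": -0.225, "y": 0.02, "z": 0, "yaw": 0.595, "fingers": 0.4},
])

```text
time: 1.1
eef_pos: [0.5116, 0.2152, 0.2394]
tcp_rot: [0.752, 0.659, -0.0, -0.0]
contact_force: [0.4, 0.7, -0.2]
opening: 0.601
finger_force: 0.0
```

Run:
```python
from h import *
go(100,6,230)
```

```text
t 1.1 at [-39.3 179.4] 239.4 shift [-0.1735  0.1392  0.0093] yaw 0.001 F [ 0.4  0.7 -0.2] open 0.6
```

move_arm([
  {"x": -0.035, "y": 0.028, "z": 0, "yaw": 0, "fingers": 0.4},
  {"x": -0.07, "y": 0.056, "z": 0, "yaw": 0, "fingers": 0.4},
  {"x": -0.105, "y": 0.084, "z": 0, "yaw": 0, "fingers": 0.4},
  {"x": -0.14, "y": 0.112, "z": 0, "yaw": 0, "fingers": 0.4},
  {"x": -0.1735, "y": 0.139, "z": -0.01, "yaw": 0, "fingers": 0.4},
])

```text
time: 1.6
eef_pos: [0.6264, 0.0254, 0.2474]
tcp_rot: [0.751, 0.66, -0.001, -0.002]
contact_force: [0.2, -0.8, -0.3]
opening: 0.601
finger_force: 0.0
```

move_arm([
  {"x": 0, "y": 0, "z": 0, "yaw": 0, "fingers": 0.4},
])

```text
time: 1.7
eef_pos: [0.6292, 0.0224, 0.2502]
tcp_rot: [0.753, 0.658, 0.0, 0.001]
contact_force: [0.1, 0.6, 0.1]
opening: 0.605
finger_force: 0.0
```

Run:
```python
from h import *
go(100,6,150)
s=ctrl.get_state();np.savez('w1.npz',p=s['eef_pos'],q=s['tcp_rot'])
im=snap('wrist','w1.png')
cv2.imwrite('pics/w1b.png',cv2.convertScaleAbs(cv2.resize(im[:,:,::-1],(800,600)),alpha=1.5))
```

```text
t 1.7 at [102.8   4. ] 250.2 shift [ 0.0021 -0.003   0.1002] yaw -0.0 F [0.1 0.6 0.1] open 0.6
```

View pics/w1b.png

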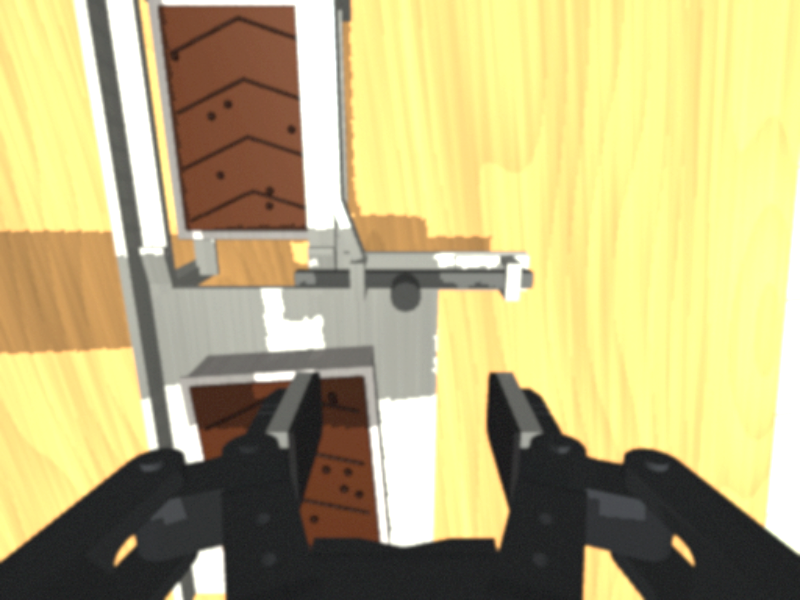

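The wrist view shows the knob top at (405,290), the bolt bar at row 278 from column 295 to 530, and the deck's far mouth corner at (437,290). The pan's front rim runs along row ~372, from column 185 to 378. I'll ray-cast these.

```bash
cat >> h.py <<'E'
def wray(uv,z,p,q):
    m=ctrl.camera_model('wrist');K=np.array(m['intrinsics']);T=np.array(m['tool_from_camera'])
    R=Rn.from_quat(q).as_matrix()
    v=R@T[:3,:3]@np.array([(uv[0]-K[0,2])/K[0,0],-(uv[1]-K[1,2])/K[1,1],-1]);o=p+R@T[:3,3]
    return o+v*(z-o[2])/v[2]
E
python3 - <<'E'
from h import *
d=np.load('w1.npz')
print(list(ctrl.camera_model('wrist')))
for n,u,v,z in [('knob 100,6',405,292,.168),('deck corner 125,-5',437,290,.11),('bar tip 35,6',295,279,.133),('endstop near',170,288,.11),('frontrim L',185,378,.15),('frontrim R',376,368,.15),('runner far inner 44',308,235,.11),('rimR low',388,540,.15)]:
    print(n,np.round(rk(wray((u*.64,v*.64),z,d['p'],d['q'])),1))
E
```

```text
['intrinsics', 'tool_from_camera']
knob 100,6 [103.7   8. ]
deck corner 125,-5 [124.4  -6.9]
bar tip 35,6 [39.8  6.1]
endstop near [-44.9  -5.5]
frontrim L [-24.2 -49. ]
frontrim R [ 87.1 -42.7]
runner far inner 44 [44.4 28.2]
rimR low [  93.  -164.5]
```

move_arm([
  {"x": 0.002, "y": -0.001, "z": 0.045, "yaw": 0, "fingers": 0.4},
  {"x": 0.002, "y": -0.001, "z": 0.085, "yaw": 0, "fingers": 0.4},
  {"x": 0.002, "y": -0.001, "z": 0.102, "yaw": 0, "fingers": 0.4},
  {"x": 0.002, "y": -0.001, "z": 0.102, "yaw": 0, "fingers": 0.9},
  {"x": 0.002, "y": -0.001, "z": 0.102, "yaw": 0, "fingers": 0.9},
], force=30)

```text
time: 2.25
eef_pos: [0.6268, 0.0298, 0.1491]
tcp_rot: [0.751, 0.661, 0.001, 0.001]
contact_force: [-0.0, -0.3, -0.0]
opening: 0.269
finger_force: 0.0
```

move_arm([
  {"x": 0, "y": 0, "z": 0, "yaw": 0, "fingers": 0.9},
  {"x": 0, "y": 0, "z": 0, "yaw": 0, "fingers": 0.9},
  {"x": 0, "y": 0, "z": 0, "yaw": 0, "fingers": 0.9},
])

```text
time: 2.55
eef_pos: [0.6272, 0.0292, 0.1497]
tcp_rot: [0.751, 0.66, 0.001, 0.001]
contact_force: [0.1, 0.2, 0.1]
opening: 0.101
finger_force: 0.0
```

Run:
```python
from h import *
go(147,6,147)
```

```text
t 2.55 at [100.   10.5] 149.7 shift [-0.0047  0.047   0.0028] yaw 0.005 F [0.1 0.2 0.1] open 0.1
```

Run:
```python
from h import *
s=ctrl.get_state();np.savez('w2.npz',p=s['eef_pos'],q=s['tcp_rot'])
im=snap('wrist','w2.png')
cv2.imwrite('pics/w2b.png',cv2.convertScaleAbs(cv2.resize(im[:,:,::-1],(800,600)),alpha=2))
go(147,6,147)
```

```text
t 2.6 at [99.7 10.4] 149.2 shift [-0.0047  0.0473  0.0023] yaw 0.005 F [ 0.4  0.4 -0.1] open 0.1
```

View pics/w2b.png

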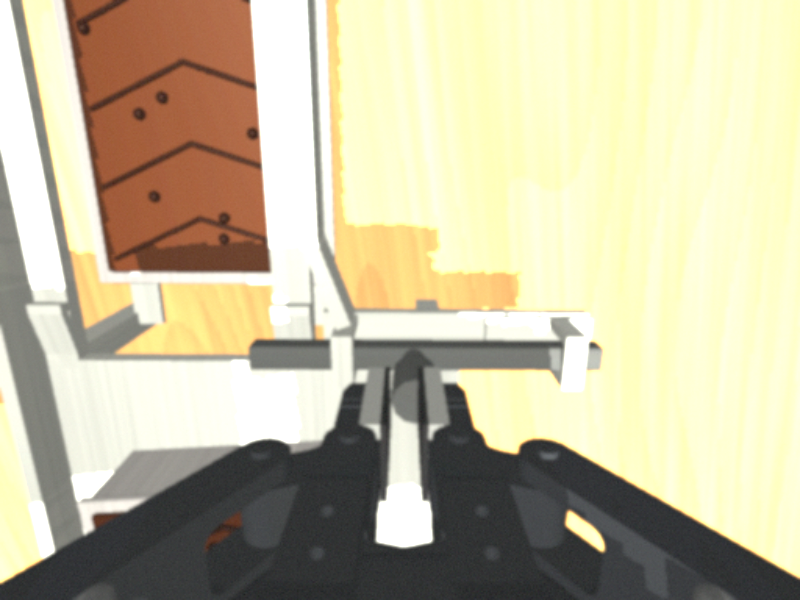

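The picture shows the knob at (408,385) standing between the two pads, barely touched, because the closure command stopped short. I'll close fully.

move_arm([
  {"x": 0, "y": 0, "z": 0.002, "yaw": 0, "fingers": 1},
  {"x": 0, "y": 0, "z": 0.002, "yaw": 0, "fingers": 1},
  {"x": 0, "y": 0, "z": 0.002, "yaw": 0, "fingers": 1},
])

```text
time: 2.9
eef_pos: [0.6267, 0.0291, 0.1466]
tcp_rot: [0.751, 0.66, 0.0, 0.001]
contact_force: [0.1, 0.7, 3.3]
opening: -0.001
finger_force: 1.5
```

Run:
```python
from h import *
im=snap('wrist','w3.png')
sd=snap('side','s3.png')
a=cv2.resize(im[150:384,160:370,::-1],None,fx=2.4,fy=2.4,interpolation=2);b=cv2.resize(sd[155:215,225:290,::-1],(290,268),interpolation=2)
c=np.zeros((562,800,3),np.uint8);c[:a.shape[0],:a.shape[1]]=a[:562];c[:268,508:798]=b
cv2.imwrite('pics/w3b.png',cv2.convertScaleAbs(c,alpha=2))
go(147,6,147)
```

```text
t 3.0 at [99.5 10.4] 146.6 shift [-0.0046  0.0474 -0.0004] yaw 0.005 F [ 0.6 -0.4  3.2] open 0.0
```

View pics/w3b.png

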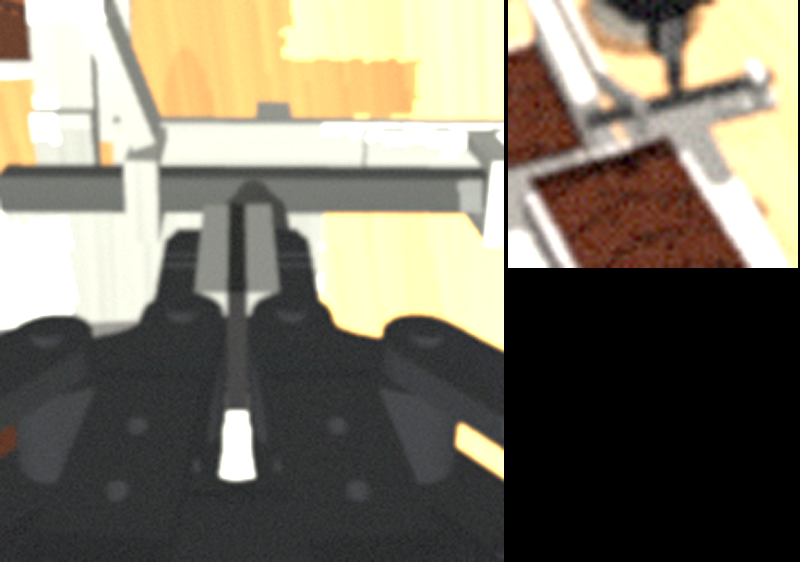

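Run:
```python
from h import *
np.set_printoptions(linewidth=250)
for f,r0,r1,c0,c1 in [('w1.png',170,204,244,276),('w2.png',215,275,240,284)]:
    g=cv2.imread('pics/'+f,0); st=2 if f=='w2.png' else 1
    print(f,c0);
    for r in range(r0,r1,st):print(r,' '.join('%3d'%x for x in g[r,c0:c1:st]))
```

```text
w1.png 244
170 122 123 122 121 122 122 122 122 122 122 121 122 122 121 121 122 121 121 121 121 123 121 121 121 121 122 122 121 122 121 122 121
171 109 110 110 110 110 110 110 109 111 110 110 110 109 110 110 111 110 110 110 109 109 109 109 109 109 110 109 109 111 110 109 110
172  84  83  83  83  83  83  84  83  82  82  82  83  82  83  83  83  83  83  83  82  83  83  82  83  83  81  83  83  82  82  81  82
173  53  54  53  52  53  52  54  53  55  53  54  53  53  52  52  51  52  52  53  52  54  53  53  53  52  53  52  54  53  53  52  52
174  46  46  46  46  45  47  46  46  46  47  44  42  41  40  38  35  39  39  40  42  45  46  46  46  47  47  45  47  46  46  46  46
175  55  55  54  54  53  53  54  54  54  51  49  45  42  39  36  36  36  38  40  45  48  53  53  54  54  54  54  54  54  54  53  54
176  58  58  57  58  58  58  58  57  56  53  44  42  36  35  35  34  36  36  37  40  46  51  57  57  58  57  57  58  58  57  58  57
177  58  58  59  59  58  59  57  57  52  44  39  38  35  36  35  35  34  33  35  35  40  46  52  56  58  59  57  59  58  58  58  58
178  59  58  59  58  57  57  56  
[... 5469 characters left out ...]
  60  60  62  61  62  54  30  21  37  67  71  71  71  72
261  71  70  44  20  32  86  83  62  61  62  61  62  61  53  27  22  34  66  72  73  71  72
263  73  70  42  15  31  89  98  64  62  62  61  61  61  54  28  22  33  67  71  72  71  72
265  73  68  38  22  32  91 116  89  65  61  62  62  61  55  27  19  30  64  72  72  73  72
267  72  67  34  22  31  91 122 118  95  67  61  63  61  55  27  17  28  59  71  73  72  72
269  72  63  32  20  31  91 122 123 121 102  86  75  68  58  28  22  28  55  72  72  73  72
271  94  82  35  24  30  91 120 122 124 124 121 115 107  90  40  25  33  67  93  95  92  89
273 121 104  45  34  30  92 122 122 124 124 122 122 120 107  45  29  38  87 120 117  98  72
```

Enlarging the wrist pixels numerically puts the knob top at rack (103.5, 6), z 0.168. The fingers shut without catching it, and there is a 3 N upward force, so the real fingertips seem to be resting on top of the knob, above the nominal TCP. I'll rise, reopen, centre, and go lower in steps with force checks.

move_arm([
  {"x": -0.004, "y": 0.003, "z": -0.012, "yaw": 0, "fingers": 0.5},
  {"x": -0.004, "y": 0.003, "z": -0.012, "yaw": 0, "fingers": 0.5},
  {"x": -0.004, "y": 0.003, "z": -0.012, "yaw": 0, "fingers": 0.5},
  {"x": -0.004, "y": 0.003, "z": -0.012, "yaw": 0, "fingers": 0.5},
  {"x": -0.004, "y": 0.003, "z": 0, "yaw": 0, "fingers": 0.5},
])

```text
time: 3.5
eef_pos: [0.6297, 0.0248, 0.147]
tcp_rot: [0.751, 0.66, 0.001, 0.001]
contact_force: [-0.3, -0.2, 0.8]
opening: 0.501
finger_force: 0.0
```

move_arm([
  {"x": 0, "y": 0, "z": 0.003, "yaw": 0, "fingers": 0.5},
  {"x": 0, "y": 0, "z": 0.006, "yaw": 0, "fingers": 0.5},
  {"x": 0, "y": 0, "z": 0.006, "yaw": 0, "fingers": 0.5},
])

```text
time: 3.8
eef_pos: [0.6281, 0.025, 0.1386]
tcp_rot: [0.751, 0.66, -0.001, -0.001]
contact_force: [0.7, 0.3, 0.5]
opening: 0.501
finger_force: 0.0
```

Run:
```python
from h import *
im=snap('wrist','w4.png')
go(103.5,6,140)
```

```text
t 3.85 at [101.7   6.4] 139.2 shift [-0.0004  0.0018 -0.0008] yaw 0.005 F [ 0.2 -0.5 -0.1] open 0.5
```

move_arm([
  {"x": 0, "y": 0.002, "z": 0.004, "yaw": 0, "fingers": 0.5},
  {"x": 0, "y": 0.002, "z": 0.004, "yaw": 0, "fingers": 1},
  {"x": 0, "y": 0.002, "z": 0.004, "yaw": 0, "fingers": 1},
  {"x": 0, "y": 0.002, "z": 0.004, "yaw": 0, "fingers": 1},
  {"x": 0, "y": 0.002, "z": 0.004, "yaw": 0, "fingers": 1},
])

```text
time: 4.35
eef_pos: [0.6307, 0.0246, 0.1359]
tcp_rot: [0.751, 0.66, 0.0, 0.0]
contact_force: [0.1, -0.1, -1.0]
opening: 0.163
finger_force: 29.3
```

Run:
```python
from h import *
go(148,6,135)
```

```text
t 4.35 at [104.1   6.4] 135.9 shift [-0.0006  0.0439  0.0009] yaw 0.005 F [ 0.1 -0.1 -1. ] open 0.16
```

Gripped (29 N). Now I'll draw the bolt.

move_arm([
  {"x": 0, "y": 0.01, "z": 0, "yaw": 0, "fingers": 1},
  {"x": 0, "y": 0.022, "z": 0, "yaw": 0, "fingers": 1},
  {"x": 0, "y": 0.034, "z": 0, "yaw": 0, "fingers": 1},
  {"x": 0, "y": 0.044, "z": 0, "yaw": 0, "fingers": 1},
  {"x": 0, "y": 0.046, "z": 0, "yaw": 0, "fingers": 1},
])

```text
time: 4.85
eef_pos: [0.6712, 0.0191, 0.1357]
tcp_rot: [0.751, 0.661, -0.007, -0.007]
contact_force: [-21.5, -0.2, 13.1]
opening: 0.167
finger_force: 31.2
```

move_arm([
  {"x": 0, "y": 0, "z": 0, "yaw": 0, "fingers": 1},
  {"x": 0, "y": 0, "z": 0, "yaw": 0, "fingers": 1},
])

```text
time: 5.05
eef_pos: [0.6712, 0.0191, 0.1358]
tcp_rot: [0.751, 0.661, -0.006, -0.006]
contact_force: [-17.4, -0.1, 9.9]
opening: 0.166
finger_force: 30.7
```

Run:
```python
from h import *
go(148,6,135)
```

```text
t 5.05 at [145.    6.3] 135.8 shift [-0.0004  0.003   0.0008] yaw 0.006 F [-17.4  -0.1   9.9] open 0.17
```

The stop is reached at rack x ≈ 145, after about 41 mm of travel. I'll release, rise, and check the bolt tip.

move_arm([
  {"x": 0, "y": -0.003, "z": 0, "yaw": 0, "fingers": 0.5},
  {"x": 0, "y": -0.003, "z": 0, "yaw": 0, "fingers": 0.5},
  {"x": 0, "y": -0.003, "z": 0, "yaw": 0, "fingers": 0.5},
  {"x": 0, "y": -0.003, "z": -0.045, "yaw": 0, "fingers": 0.5},
  {"x": 0, "y": -0.003, "z": -0.09, "yaw": 0, "fingers": 0.5},
])

```text
time: 5.55
eef_pos: [0.6727, 0.0192, 0.2244]
tcp_rot: [0.751, 0.66, -0.001, -0.002]
contact_force: [1.1, 0.4, -0.1]
opening: 0.499
finger_force: 0.0
```

move_arm([
  {"x": 0, "y": -0.03, "z": 0, "yaw": 0, "fingers": 0.5},
  {"x": 0, "y": -0.06, "z": 0, "yaw": 0, "fingers": 0},
  {"x": 0, "y": -0.06, "z": 0, "yaw": 0, "fingers": 0},
  {"x": 0, "y": -0.06, "z": 0, "yaw": 0, "fingers": 0},
])

```text
time: 5.95
eef_pos: [0.6142, 0.0268, 0.2262]
tcp_rot: [0.751, 0.66, 0.001, 0.001]
contact_force: [1.0, -0.5, 0.4]
opening: 0.976
finger_force: 0.0
```

Run:
```python
from h import *
s=ctrl.get_state();np.savez('w5.npz',p=s['eef_pos'],q=s['tcp_rot'])
im=snap('wrist','w5.png')
cv2.imwrite('pics/w5b.png',cv2.convertScaleAbs(cv2.resize(im[:,:,::-1],(800,600)),alpha=1.6))
go(148,6,135)
```

```text
t 6.0 at [87.9  6.3] 226.2 shift [-0.0006  0.0599  0.0913] yaw 0.005 F [ 0.1 -0.1 -0.3] open 1.0
```

View pics/w5b.png

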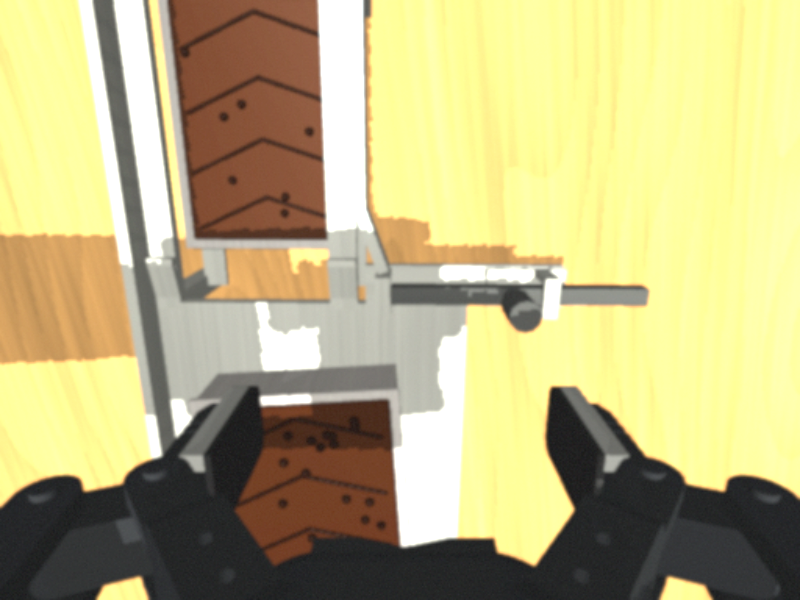

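The bar now protrudes past the outer bracket to (648,296), with the knob at (524,317) next to the bracket. The tip has gone in behind the inner guide at about (390,293), so the mouth is clear.

Run:
```python
from h import *
d=np.load('w1.npz');e=np.load('w5.npz')
for n,u,v,z,k in [('end before',531,279,.128,d),('end after',648,296,.128,e),('knob before',259.3/.64,189.7/.64,.168,d),('knob after',524,317,.168,e),('deck c before',437,290,.11,d),('deck c after',468,305,.11,e),('pan rim R',394,398,.15,e),('pan rim L',192,404,.15,e),('near runner/fence top inner? ',152,300,.13,e)]:
    print(n,np.round(rk(wray((u*.64,v*.64),z,k['p'],k['q'])),1))
```

```text
end before [178.9   4.8]
end after [222.2   4.4]
knob before [103.8   5.7]
knob after [144.4   5.2]
deck c before [124.4  -6.9]
deck c after [125.8  -6.7]
pan rim R [ 82.7 -46.9]
pan rim L [-26.  -50.9]
near runner/fence top inner?  [-49.8   1.4]
```

The knob at 144.4 fits a fully drawn 45, but the outer finger may have met the bracket. I'll nudge from the robot's side with shut fingers to be sure.

move_arm([
  {"x": 0, "y": 0.024, "z": 0, "yaw": 0, "fingers": 1},
  {"x": 0, "y": 0.024, "z": 0, "yaw": 0, "fingers": 1},
  {"x": 0, "y": 0.024, "z": 0, "yaw": 0, "fingers": 1},
  {"x": 0, "y": 0.024, "z": 0.045, "yaw": 0, "fingers": 1},
  {"x": 0, "y": 0.024, "z": 0.088, "yaw": 0, "fingers": 1},
])

```text
time: 6.5
eef_pos: [0.639, 0.0236, 0.1388]
tcp_rot: [0.751, 0.66, 0.002, 0.002]
contact_force: [-0.3, 0.4, -2.1]
opening: 0.143
finger_force: 0.0
```

move_arm([
  {"x": 0, "y": 0, "z": 0, "yaw": 0, "fingers": 1},
  {"x": 0, "y": 0.004, "z": 0, "yaw": 0, "fingers": 1},
  {"x": 0, "y": 0.008, "z": 0, "yaw": 0, "fingers": 1},
  {"x": 0, "y": 0.012, "z": 0, "yaw": 0, "fingers": 1},
  {"x": 0, "y": 0.016, "z": 0, "yaw": 0, "fingers": 1},
])

```text
time: 7.0
eef_pos: [0.6553, 0.0215, 0.1405]
tcp_rot: [0.751, 0.66, 0.001, 0.002]
contact_force: [0.5, 0.3, 0.1]
opening: 0.001
finger_force: 0.0
```

Run:
```python
from h import *
go(145,6,138)
```

```text
t 7.0 at [128.9   6.6] 140.5 shift [-0.0007  0.0161  0.0025] yaw 0.005 F [0.5 0.3 0.1] open 0.0
```

move_arm([
  {"x": 0, "y": 0.003, "z": 0, "yaw": 0, "fingers": 1},
  {"x": 0, "y": 0.006, "z": 0, "yaw": 0, "fingers": 1},
  {"x": 0, "y": 0.006, "z": 0, "yaw": 0, "fingers": 1},
])

```text
time: 7.3
eef_pos: [0.6572, 0.0213, 0.14]
tcp_rot: [0.751, 0.661, -0.003, -0.003]
contact_force: [-11.3, 0.2, 9.6]
opening: 0.001
finger_force: 8.0
```

Run:
```python
from h import *
go(145,6,138)
```

```text
t 7.3 at [130.8   6.6] 140.0 shift [-0.0007  0.0142  0.0019] yaw 0.006 F [-11.3   0.2   9.6] open 0.0
```

The fingers stop hard at 11 N, so the bolt is fully drawn. Now I'll go to the pan's far side at its middle, and then push it against the fence.

move_arm([
  {"x": 0, "y": -0.006, "z": -0.03, "yaw": 0, "fingers": 1},
  {"x": 0, "y": -0.006, "z": -0.06, "yaw": 0, "fingers": 1},
  {"x": -0.045, "y": -0.009, "z": -0.06, "yaw": 0, "fingers": 1},
  {"x": -0.09, "y": -0.012, "z": -0.06, "yaw": 0, "fingers": 1},
  {"x": -0.13, "y": -0.015, "z": -0.06, "yaw": 0, "fingers": 1},
])

```text
time: 7.8
eef_pos: [0.6281, -0.1076, 0.199]
tcp_rot: [0.751, 0.661, 0.0, 0.001]
contact_force: [0.6, 0.7, -0.2]
opening: 0.002
finger_force: 0.0
```

move_arm([
  {"x": 0, "y": 0, "z": 0.035, "yaw": 0, "fingers": 1},
  {"x": 0, "y": 0, "z": 0.065, "yaw": 0, "fingers": 1},
  {"x": 0, "y": 0, "z": 0.082, "yaw": 0, "fingers": 1},
  {"x": 0, "y": 0, "z": 0.082, "yaw": 0, "fingers": 1},
])

```text
time: 8.2
eef_pos: [0.626, -0.1054, 0.1125]
tcp_rot: [0.751, 0.66, -0.002, -0.003]
contact_force: [-0.6, 0.7, -0.2]
opening: -0.003
finger_force: 0.0
```

Run:
```python
from h import *
go(105,-123,118)
```

```text
t 8.2 at [ 116.7 -123.1] 112.5 shift [ 0.0001 -0.0118 -0.0054] yaw 0.005 F [-0.6  0.7 -0.2] open -0.0
```

move_arm([
  {"x": 0, "y": -0.012, "z": -0.003, "yaw": 0, "fingers": 1},
  {"x": 0, "y": -0.018, "z": -0.003, "yaw": 0, "fingers": 1},
  {"x": 0, "y": -0.023, "z": -0.003, "yaw": 0, "fingers": 1},
  {"x": 0, "y": -0.028, "z": -0.003, "yaw": 0, "fingers": 1},
  {"x": 0, "y": -0.033, "z": -0.003, "yaw": 0, "fingers": 1},
])

```text
time: 8.7
eef_pos: [0.597, -0.1024, 0.1211]
tcp_rot: [0.751, 0.66, 0.002, 0.003]
contact_force: [3.7, -0.6, 2.8]
opening: -0.002
finger_force: 2.3
```

move_arm([
  {"x": 0, "y": -0.004, "z": 0, "yaw": 0, "fingers": 1},
  {"x": 0, "y": -0.008, "z": 0, "yaw": 0, "fingers": 1},
  {"x": 0, "y": -0.011, "z": 0, "yaw": 0, "fingers": 1},
  {"x": 0, "y": -0.014, "z": 0, "yaw": 0, "fingers": 1},
])

```text
time: 9.1
eef_pos: [0.5835, -0.1009, 0.1211]
tcp_rot: [0.751, 0.66, 0.002, 0.003]
contact_force: [4.5, -1.3, 5.1]
opening: 0.003
finger_force: 3.2
```

Run:
```python
from h import *
go(62,-123,116)
```

```text
t 9.1 at [  74.  -124.3] 121.1 shift [ 0.0013 -0.012   0.005 ] yaw 0.005 F [ 4.5 -1.3  5.1] open 0.0
```

move_arm([
  {"x": 0, "y": -0.003, "z": 0, "yaw": 0, "fingers": 1},
  {"x": 0, "y": -0.006, "z": 0, "yaw": 0, "fingers": 1},
  {"x": 0, "y": -0.009, "z": 0, "yaw": 0, "fingers": 1},
])

```text
time: 9.4
eef_pos: [0.5746, -0.0998, 0.1211]
tcp_rot: [0.751, 0.66, 0.002, 0.003]
contact_force: [5.4, -0.6, 5.3]
opening: 0.0
finger_force: 3.2
```

move_arm([
  {"x": 0, "y": -0.003, "z": 0, "yaw": 0, "fingers": 1},
  {"x": 0, "y": -0.004, "z": 0, "yaw": 0, "fingers": 1},
])

```text
time: 9.6
eef_pos: [0.571, -0.0994, 0.1211]
tcp_rot: [0.751, 0.66, 0.002, 0.003]
contact_force: [6.7, -2.4, 3.4]
opening: 0.0
finger_force: 4.1
```

```bash
cat >> h.py <<'E'
def panrect(tag):
    a=ctrl.read_camera('top');cv2.imwrite('pics/%s.png'%tag,a[:,:,::-1])
    r,g,b=[a[:,:,i].astype(int) for i in range(3)]
    m=((r>g+8)&(r<75)).astype(np.uint8);m[:,:172]=0;m[:,315:]=0;m[:172]=0;m[240:]=0
    for c in cv2.findContours(m,0,2)[0]:
        if cv2.contourArea(c)>300:
            W=np.array([ray('top',p,.15) for p in cv2.boxPoints(cv2.minAreaRect(c))])
            L=[np.linalg.norm(W[i]-W[i-1]) for i in range(4)];i=int(np.argmax(L));v=(W[i]-W[i-1])[:2];v=v*np.sign(v[1])
            print('frost ctr',np.round(rk(W.mean(0)),1),'size',np.round(L[:2],3),'yaw',round(np.arctan2(v[1],v[0])-np.pi/2-TH,3),[tuple(np.round(rk(w))) for w in W])
E
python3 - <<'E'
from h import *
go(62,-123,116);panrect('t6')
E
```

```text
t 9.6 at [  61.3 -124.4] 121.1 shift [0.0014 0.0006 0.0051] yaw 0.005 F [ 6.7 -2.4  3.4] open 0.0
frost ctr [-5.1 84.3] size [0.126 0.077] yaw -0.01 [(np.float64(-43.0), np.float64(147.0)), (np.float64(34.0), np.float64(148.0)), (np.float64(33.0), np.float64(21.0)), (np.float64(-44.0), np.float64(21.0))]
```

move_arm([
  {"x": 0, "y": -0.002, "z": 0, "yaw": 0, "fingers": 1},
  {"x": 0, "y": -0.003, "z": 0, "yaw": 0, "fingers": 1},
])

```text
time: 9.85
eef_pos: [0.5698, -0.1005, 0.1213]
tcp_rot: [0.751, 0.66, 0.003, 0.006]
contact_force: [12.6, -4.8, 0.3]
opening: 0.002
finger_force: 6.5
```

move_arm([
  {"x": 0, "y": -0.002, "z": 0, "yaw": 0, "fingers": 1},
  {"x": 0, "y": -0.003, "z": 0, "yaw": 0, "fingers": 1},
])

```text
time: 10.05
eef_pos: [0.5697, -0.1005, 0.1228]
tcp_rot: [0.751, 0.66, 0.006, 0.009]
contact_force: [16.9, -5.3, 1.5]
opening: -0.001
finger_force: 8.9
```

Run:
```python
from h import *
go(62,-123,116)
```

```text
t 10.05 at [  60.2 -125.7] 122.8 shift [0.0028 0.0016 0.0068] yaw 0.004 F [16.9 -5.3  1.5] open -0.0
```

The force rose to 17 N, so the pan is hard against the fence. I'll back off, rise, and go behind the pan's rear with the fingers half open, which gives two contact points.

move_arm([
  {"x": 0, "y": 0.015, "z": 0, "yaw": 0, "fingers": 1},
  {"x": 0, "y": 0.015, "z": -0.045, "yaw": 0, "fingers": 0.5},
  {"x": 0, "y": 0.015, "z": -0.085, "yaw": 0, "fingers": 0.5},
  {"x": -0.04, "y": -0.01, "z": -0.085, "yaw": 0, "fingers": 0.5},
  {"x": -0.08, "y": -0.04, "z": -0.085, "yaw": 0, "fingers": 0.5},
])

```text
time: 10.55
eef_pos: [0.5118, -0.1718, 0.2047]
tcp_rot: [0.75, 0.662, -0.0, -0.0]
contact_force: [0.8, -1.2, -0.3]
opening: 0.498
finger_force: 0.0
```

move_arm([
  {"x": -0.025, "y": -0.023, "z": 0, "yaw": 0, "fingers": 0.5},
  {"x": -0.035, "y": -0.023, "z": 0, "yaw": 0, "fingers": 0.5},
  {"x": -0.035, "y": -0.023, "z": 0, "yaw": 0, "fingers": 0.5},
])

```text
time: 10.85
eef_pos: [0.484, -0.2042, 0.203]
tcp_rot: [0.752, 0.659, -0.0, -0.001]
contact_force: [0.4, 0.7, 0.1]
opening: 0.501
finger_force: 0.0
```

Run:
```python
from h import *
go(-3,-240,130);panrect('t7')
s=ctrl.get_state();im=snap('wrist','w7.png');p,q=s['eef_pos'],s['tcp_rot']
r,g,b=[im[:,:,i].astype(int) for i in range(3)]
m=((r>g+8)&(r<110)&(b<60)).astype(np.uint8);c=max(cv2.findContours(m,0,2)[0],key=cv2.contourArea)
print('wrist frost',[tuple(np.round(rk(wray(u,.148,p,q)))) for u in cv2.boxPoints(cv2.minAreaRect(c))],cv2.boundingRect(c))
cv2.imwrite('pics/w7b.png',cv2.convertScaleAbs(cv2.resize(im[:,:,::-1],(800,600)),alpha=1.6))
```

```text
t 10.85 at [ -10.9 -239.8] 203.0 shift [-0.0003  0.0081  0.0729] yaw 0.003 F [0.4 0.7 0.1] open 0.5
frost ctr [  -2.1 -121. ] size [0.14 0.1 ] yaw -0.001 [(np.float64(-52.0), np.float64(-51.0)), (np.float64(48.0), np.float64(-51.0)), (np.float64(48.0), np.float64(-192.0)), (np.float64(-52.0), np.float64(-190.0))]
frost ctr [-4.9 84.5] size [0.126 0.077] yaw -0.01 [(np.float64(-43.0), np.float64(147.0)), (np.float64(34.0), np.float64(149.0)), (np.float64(33.0), np.float64(21.0)), (np.float64(-44.0), np.float64(21.0))]
wrist frost [(np.float64(-54.0), np.float64(-109.0)), (np.float64(49.0), np.float64(-109.0)), (np.float64(56.0), np.float64(-191.0)), (np.float64(-59.0), np.float64(-191.0))] (188, 0, 169, 137)
```

View pics/w7b.png

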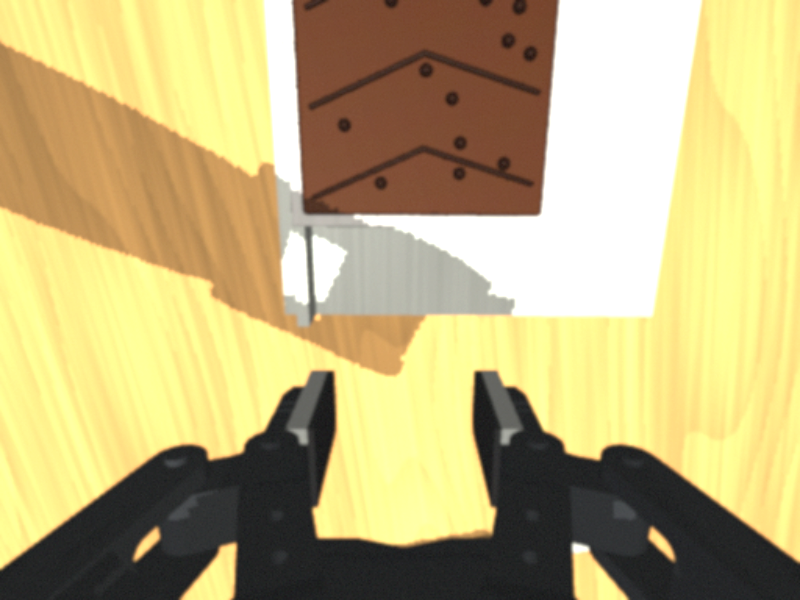

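The frosting is squared to the rack at (−2, −121) with yaw 0, and its rear edge is at row 213 with the fence line on the left at column 310. I'll descend behind it.

move_arm([
  {"x": 0, "y": 0.008, "z": 0.04, "yaw": 0, "fingers": 0.5},
  {"x": 0, "y": 0.008, "z": 0.075, "yaw": 0, "fingers": 0.5},
  {"x": 0, "y": 0.008, "z": 0.085, "yaw": 0, "fingers": 0.5},
  {"x": 0, "y": 0.008, "z": 0.092, "yaw": 0, "fingers": 0.5},
  {"x": 0, "y": 0.008, "z": 0.092, "yaw": 0, "fingers": 0.5},
])

```text
time: 11.45
eef_pos: [0.4936, -0.2042, 0.1119]
tcp_rot: [0.751, 0.661, -0.0, -0.0]
contact_force: [0.3, -0.4, -0.1]
opening: 0.501
finger_force: 0.0
```

Run:
```python
from h import *
go(-3,-215,108)
```

```text
t 11.45 at [  -1.3 -238.6] 111.9 shift [ 0.0236 -0.0015  0.0039] yaw 0.006 F [ 0.3 -0.4 -0.1] open 0.5
```

move_arm([
  {"x": 0.01, "y": -0.001, "z": 0.003, "yaw": 0, "fingers": 0.5},
  {"x": 0.02, "y": -0.001, "z": 0.006, "yaw": 0, "fingers": 0.5},
  {"x": 0.03, "y": -0.001, "z": 0.006, "yaw": 0, "fingers": 0.5},
  {"x": 0.04, "y": -0.001, "z": 0.006, "yaw": 0, "fingers": 0.5},
  {"x": 0.05, "y": -0.001, "z": 0.006, "yaw": 0, "fingers": 0.5},
])

```text
time: 11.95
eef_pos: [0.4991, -0.1546, 0.1064]
tcp_rot: [0.751, 0.661, -0.0, 0.001]
contact_force: [0.7, -2.6, -0.0]
opening: 0.498
finger_force: 1.2
```

Run:
```python
from h import *
go(-3,-188,106);panrect('t8')
```

```text
t 11.95 at [  -2.5 -188.7] 106.4 shift [ 0.0007 -0.0005  0.0004] yaw 0.006 F [ 0.7 -2.6 -0. ] open 0.5
frost ctr [ -1.9 -89.1] size [0.113 0.1  ] yaw -0.01 [(np.float64(-51.0), np.float64(-32.0)), (np.float64(49.0), np.float64(-32.0)), (np.float64(47.0), np.float64(-147.0)), (np.float64(-52.0), np.float64(-145.0))]
frost ctr [-5.1 84.3] size [0.126 0.078] yaw -0.01 [(np.float64(-43.0), np.float64(147.0)), (np.float64(34.0), np.float64(148.0)), (np.float64(33.0), np.float64(21.0)), (np.float64(-45.0), np.float64(21.0))]
```

move_arm([
  {"x": 0.01, "y": 0, "z": 0, "yaw": 0, "fingers": 0.5},
  {"x": 0.02, "y": 0, "z": 0, "yaw": 0, "fingers": 0.5},
  {"x": 0.03, "y": 0, "z": 0, "yaw": 0, "fingers": 0.5},
  {"x": 0.04, "y": 0, "z": 0, "yaw": 0, "fingers": 0.5},
  {"x": 0.05, "y": 0, "z": 0, "yaw": 0, "fingers": 0.5},
])

```text
time: 12.5
eef_pos: [0.5053, -0.1048, 0.1061]
tcp_rot: [0.751, 0.66, 0.0, 0.0]
contact_force: [-0.2, -3.3, 0.9]
opening: 0.502
finger_force: 1.6
```

Run:
```python
from h import *
go(-3,-88,106);panrect('t9')
```

```text
t 12.5 at [  -3.  -138.6] 106.1 shift [0.0506 0.0003 0.    ] yaw 0.005 F [-0.2 -3.3  0.9] open 0.5
frost ctr [  0.4 -39.4] size [0.115 0.104] yaw -0.017 [(np.float64(-51.0), np.float64(19.0)), (np.float64(53.0), np.float64(18.0)), (np.float64(51.0), np.float64(-98.0)), (np.float64(-52.0), np.float64(-96.0))]
frost ctr [-5.5 87.7] size [0.12  0.077] yaw -0.006 [(np.float64(-44.0), np.float64(147.0)), (np.float64(34.0), np.float64(149.0)), (np.float64(33.0), np.float64(28.0)), (np.float64(-44.0), np.float64(27.0))]
```

move_arm([
  {"x": 0.01, "y": 0, "z": 0, "yaw": 0, "fingers": 0.5},
  {"x": 0.02, "y": 0, "z": 0, "yaw": 0, "fingers": 0.5},
  {"x": 0.03, "y": 0, "z": 0, "yaw": 0, "fingers": 0.5},
  {"x": 0.04, "y": 0, "z": 0, "yaw": 0, "fingers": 0.5},
  {"x": 0.05, "y": 0, "z": 0, "yaw": 0, "fingers": 0.5},
])

```text
time: 13.05
eef_pos: [0.5114, -0.0549, 0.1057]
tcp_rot: [0.751, 0.66, -0.0, -0.0]
contact_force: [-0.1, -2.5, 0.6]
opening: 0.498
finger_force: 1.5
```

Run:
```python
from h import *
go(-3,-38,106);panrect('t10')
```

```text
t 13.05 at [ -3.6 -88.3] 105.7 shift [ 0.0503  0.0009 -0.0003] yaw 0.006 F [-0.1 -2.5  0.6] open 0.5
frost ctr [ -5.3 113.2] size [0.069 0.077] yaw 1.583 [(np.float64(-43.0), np.float64(147.0)), (np.float64(34.0), np.float64(148.0)), (np.float64(33.0), np.float64(79.0)), (np.float64(-44.0), np.float64(79.0))]
frost ctr [-1.4 20.5] size [0.097 0.1  ] yaw 1.579 [(np.float64(-51.0), np.float64(69.0)), (np.float64(49.0), np.float64(70.0)), (np.float64(48.0), np.float64(-29.0)), (np.float64(-52.0), np.float64(-28.0))]
```

move_arm([
  {"x": 0.01, "y": 0, "z": 0, "yaw": 0, "fingers": 0.5},
  {"x": 0.02, "y": 0, "z": 0, "yaw": 0, "fingers": 0.5},
  {"x": 0.03, "y": 0, "z": 0, "yaw": 0, "fingers": 0.5},
  {"x": 0.04, "y": 0, "z": 0, "yaw": 0, "fingers": 0.5},
  {"x": 0.05, "y": 0, "z": 0, "yaw": 0, "fingers": 0.5},
])

```text
time: 13.6
eef_pos: [0.5185, -0.0057, 0.1067]
tcp_rot: [0.751, 0.66, 0.0, 0.001]
contact_force: [0.6, -0.1, 0.6]
opening: 0.498
finger_force: 0.0
```

Run:
```python
from h import *
go(-3,13,106);panrect('t11')
```

```text
t 13.6 at [ -3.1 -38.5] 106.7 shift [0.0515 0.0004 0.0007] yaw 0.005 F [ 0.6 -0.1  0.6] open 0.5
frost ctr [-1.3 77.9] size [0.081 0.1  ] yaw 1.586 [(np.float64(-51.0), np.float64(118.0)), (np.float64(49.0), np.float64(119.0)), (np.float64(48.0), np.float64(37.0)), (np.float64(-52.0), np.float64(37.0))]
```

move_arm([
  {"x": 0.009, "y": 0, "z": 0, "yaw": 0, "fingers": 0.5},
  {"x": 0.018, "y": 0, "z": 0, "yaw": 0, "fingers": 0.5},
  {"x": 0.027, "y": 0, "z": 0, "yaw": 0, "fingers": 0.5},
  {"x": 0.035, "y": 0, "z": 0, "yaw": 0, "fingers": 0.5},
  {"x": 0.041, "y": 0, "z": 0, "yaw": 0, "fingers": 0.5},
])

```text
time: 14.15
eef_pos: [0.5227, 0.0354, 0.1053]
tcp_rot: [0.751, 0.661, -0.0, -0.0]
contact_force: [0.2, -1.1, -1.3]
opening: 0.499
finger_force: 0.8
```

move_arm([
  {"x": 0.002, "y": 0, "z": 0, "yaw": 0, "fingers": 0.5},
  {"x": 0.004, "y": 0, "z": 0, "yaw": 0, "fingers": 0.5},
  {"x": 0.006, "y": 0, "z": 0, "yaw": 0, "fingers": 0.5},
])

```text
time: 14.45
eef_pos: [0.5236, 0.0405, 0.1057]
tcp_rot: [0.751, 0.66, -0.0, -0.0]
contact_force: [0.3, -2.6, -0.4]
opening: 0.5
finger_force: 0.9
```

Run:
```python
from h import *
go(-3,13,106);panrect('t12')
```

```text
t 14.45 at [-4.1  7.9] 105.7 shift [ 0.0051  0.0012 -0.0003] yaw 0.005 F [ 0.3 -2.6 -0.4] open 0.5
frost ctr [ -1.4 129.4] size [0.069 0.101] yaw 1.582 [(np.float64(-51.0), np.float64(164.0)), (np.float64(50.0), np.float64(165.0)), (np.float64(48.0), np.float64(95.0)), (np.float64(-52.0), np.float64(95.0))]
```

move_arm([
  {"x": 0.002, "y": 0, "z": 0, "yaw": 0, "fingers": 0.5},
  {"x": 0.004, "y": 0, "z": 0, "yaw": 0, "fingers": 0.5},
  {"x": 0.006, "y": 0, "z": 0, "yaw": 0, "fingers": 0.5},
  {"x": 0.006, "y": 0, "z": 0, "yaw": 0, "fingers": 0.5},
])

```text
time: 14.9
eef_pos: [0.5246, 0.0467, 0.1059]
tcp_rot: [0.751, 0.66, 0.0, -0.0]
contact_force: [-0.2, 0.3, 0.7]
opening: 0.499
finger_force: 0.3
```

Run:
```python
from h import *
go(-3,13,106);panrect('t13')
```

```text
t 14.9 at [-4.  14.2] 105.9 shift [-0.0012  0.001  -0.0001] yaw 0.005 F [-0.2  0.3  0.7] open 0.5
frost ctr [ -0.7 135.8] size [0.068 0.101] yaw 1.57 [(np.float64(-50.0), np.float64(170.0)), (np.float64(51.0), np.float64(170.0)), (np.float64(49.0), np.float64(101.0)), (np.float64(-52.0), np.float64(102.0))]
```

The resistance vanished at pan y ≈ 100, which suggests it dropped in. I'll retreat, rise, and check.

move_arm([
  {"x": -0.02, "y": 0, "z": 0, "yaw": 0, "fingers": 0.5},
  {"x": -0.03, "y": 0, "z": -0.04, "yaw": 0, "fingers": 0.5},
  {"x": -0.03, "y": 0, "z": -0.085, "yaw": 0, "fingers": 0.5},
  {"x": -0.03, "y": 0.01, "z": -0.12, "yaw": 0, "fingers": 0.5},
  {"x": -0.03, "y": 0.06, "z": -0.12, "yaw": 0, "fingers": 0.5},
])

```text
time: 15.45
eef_pos: [0.5825, 0.0094, 0.2353]
tcp_rot: [0.751, 0.661, 0.005, 0.005]
contact_force: [0.3, -0.4, 1.2]
opening: 0.499
finger_force: 0.0
```

move_arm([
  {"x": 0.005, "y": 0.045, "z": 0, "yaw": 0, "fingers": 0.5},
  {"x": 0.022, "y": 0.089, "z": 0, "yaw": 0, "fingers": 0.5},
  {"x": 0.022, "y": 0.089, "z": 0, "yaw": 0, "fingers": 0.5},
  {"x": 0.022, "y": 0.089, "z": 0, "yaw": 0, "fingers": 0.5},
])

```text
time: 15.85
eef_pos: [0.6716, 0.0198, 0.2243]
tcp_rot: [0.751, 0.661, -0.001, -0.001]
contact_force: [-1.1, 0.2, 0.2]
opening: 0.503
finger_force: 0.0
```

Run:
```python
from h import *
go(145,6,136);panrect('t14')
s=ctrl.get_state();np.savez('w14.npz',p=s['eef_pos'],q=s['tcp_rot']);im=snap('wrist','w14.png');sd=snap('side','s14.png')
a=cv2.resize(im[:,:330,::-1],(495,576));b=cv2.resize(sd[140:230,190:270,::-1],(304,342),interpolation=2)
c=np.zeros((576,800,3),np.uint8);c[:,:495]=a;c[:342,496:800]=b
cv2.imwrite('pics/w14b.png',cv2.convertScaleAbs(c,alpha=1.5))
```

```text
t 15.85 at [145.3   7.1] 224.3 shift [-0.0012 -0.0001  0.0883] yaw 0.006 F [-1.1  0.2  0.2] open 0.5
frost ctr [ -1.7 140.3] size [0.061 0.1  ] yaw 1.579 [(np.float64(-51.0), np.float64(171.0)), (np.float64(49.0), np.float64(171.0)), (np.float64(48.0), np.float64(109.0)), (np.float64(-53.0), np.float64(110.0))]
frost ctr [-2.5 56.2] size [0.198 0.152] yaw -1.435 [(np.float64(85.0), np.float64(146.0)), (np.float64(106.0), np.float64(-5.0)), (np.float64(-91.0), np.float64(-31.0)), (np.float64(-110.0), np.float64(115.0))]
```

View pics/w14b.png

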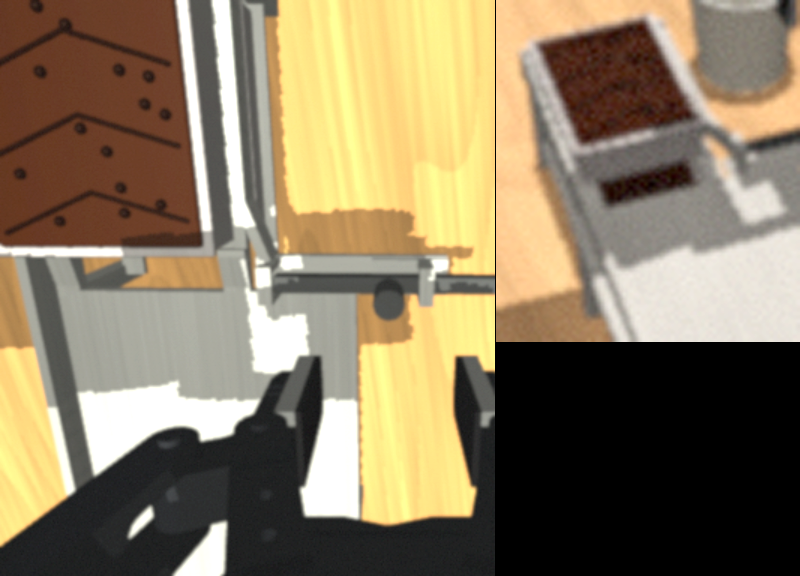

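The pan sits level between the guides, with its rear rim at row ~253 and the bolt still drawn. I'll check the rim position and then lower onto the knob.

Run:
```python
from h import *
d=np.load('w14.npz')
for n,u,v,z in [('rear rim R',210,253,.15),('rear rim L',20,257,.15),('knob',388,302,.168),('deck corner',358,292,.11)]:print(n,np.round(rk(wray((u/1.5,v/1.5),z,d['p'],d['q'])),1))
g=cv2.imread('pics/w14.png',0);print(g[155:180,60])
```

```text
rear rim R [53.5 27. ]
rear rim L [-44.4  24.3]
knob [144.9   7. ]
deck corner [126.6  -5.7]
[ 48  48  49  49  47  48  48  48  64 107 155 184 191 192 187 164 122 100
  98  97  97  97  97  97  98]
```

move_arm([
  {"x": -0.001, "y": 0, "z": 0.04, "yaw": 0, "fingers": 0.5},
  {"x": -0.001, "y": 0, "z": 0.07, "yaw": 0, "fingers": 0.5},
  {"x": -0.001, "y": 0, "z": 0.086, "yaw": 0, "fingers": 0.5},
  {"x": -0.001, "y": 0, "z": 0.086, "yaw": 0, "fingers": 1},
  {"x": -0.001, "y": 0, "z": 0.086, "yaw": 0, "fingers": 1},
])

```text
time: 16.5
eef_pos: [0.6714, 0.0183, 0.1414]
tcp_rot: [0.751, 0.66, 0.0, 0.0]
contact_force: [-5.0, 0.7, -5.5]
opening: 0.168
finger_force: 16.7
```

move_arm([
  {"x": 0, "y": 0, "z": 0, "yaw": 0, "fingers": 1},
  {"x": 0, "y": 0, "z": 0, "yaw": 0, "fingers": 1},
])

```text
time: 16.7
eef_pos: [0.6713, 0.0183, 0.1414]
tcp_rot: [0.751, 0.66, 0.0, 0.0]
contact_force: [-3.7, 0.9, 0.6]
opening: 0.158
finger_force: 29.4
```

move_arm([
  {"x": 0, "y": -0.01, "z": 0, "yaw": 0, "fingers": 1},
  {"x": 0, "y": -0.02, "z": 0, "yaw": 0, "fingers": 1},
  {"x": 0, "y": -0.03, "z": 0, "yaw": 0, "fingers": 1},
  {"x": 0, "y": -0.038, "z": 0, "yaw": 0, "fingers": 1},
  {"x": 0, "y": -0.043, "z": 0, "yaw": 0, "fingers": 1},
])

```text
time: 17.2
eef_pos: [0.6286, 0.0241, 0.1413]
tcp_rot: [0.751, 0.66, 0.001, 0.001]
contact_force: [2.0, 0.9, 2.8]
opening: 0.156
finger_force: 30.1
```

move_arm([
  {"x": 0, "y": -0.002, "z": 0, "yaw": 0, "fingers": 1},
  {"x": 0, "y": -0.003, "z": 0, "yaw": 0, "fingers": 1},
  {"x": 0, "y": -0.003, "z": 0, "yaw": 0, "fingers": 1},
])

```text
time: 17.5
eef_pos: [0.6266, 0.0244, 0.1412]
tcp_rot: [0.751, 0.66, 0.001, 0.001]
contact_force: [1.4, 1.3, 6.6]
opening: 0.157
finger_force: 30.4
```

Run:
```python
from h import *
go(100,6,136)
```

```text
t 17.5 at [100.    5.6] 141.2 shift [ 0.0004 -0.      0.0052] yaw 0.005 F [1.4 1.3 6.6] open 0.16
```

move_arm([
  {"x": 0, "y": -0.002, "z": 0, "yaw": 0, "fingers": 1},
  {"x": 0, "y": -0.004, "z": 0, "yaw": 0, "fingers": 1},
  {"x": 0, "y": -0.004, "z": 0, "yaw": 0, "fingers": 1},
])

```text
time: 17.8
eef_pos: [0.6265, 0.0244, 0.1414]
tcp_rot: [0.751, 0.66, 0.005, 0.005]
contact_force: [12.1, 0.2, 0.6]
opening: 0.159
finger_force: 29.8
```

Run:
```python
from h import *
go(100,6,136)
```

```text
t 17.8 at [100.    5.6] 141.4 shift [ 0.0004 -0.0001  0.0054] yaw 0.005 F [12.1  0.2  0.6] open 0.16
```

The bolt hits a hard stop at exactly x = 100, so it is shut. I'll release, rise, and verify.

move_arm([
  {"x": 0, "y": 0.004, "z": 0, "yaw": 0, "fingers": 0.5},
  {"x": 0, "y": 0.004, "z": 0, "yaw": 0, "fingers": 0.5},
  {"x": 0, "y": 0.004, "z": 0, "yaw": 0, "fingers": 0.5},
  {"x": 0, "y": 0.004, "z": -0.045, "yaw": 0, "fingers": 0.5},
  {"x": 0, "y": 0.004, "z": -0.09, "yaw": 0, "fingers": 0.5},
])

```text
time: 18.3
eef_pos: [0.6232, 0.0245, 0.2273]
tcp_rot: [0.751, 0.66, -0.003, -0.003]
contact_force: [0.2, 0.3, 0.6]
opening: 0.496
finger_force: 0.0
```

move_arm([
  {"x": -0.04, "y": 0, "z": -0.02, "yaw": 0, "fingers": 0.5},
  {"x": -0.08, "y": 0, "z": -0.02, "yaw": 0, "fingers": 0.5},
  {"x": -0.12, "y": 0, "z": -0.02, "yaw": 0, "fingers": 0.5},
  {"x": -0.16, "y": 0, "z": -0.02, "yaw": 0, "fingers": 0.5},
  {"x": -0.16, "y": 0, "z": -0.02, "yaw": 0, "fingers": 0.5},
])

```text
time: 18.8
eef_pos: [0.6035, -0.1385, 0.2487]
tcp_rot: [0.753, 0.658, -0.001, -0.001]
contact_force: [0.1, 1.1, 0.6]
opening: 0.5
finger_force: 0.0
```

Run:
```python
from h import *
go(100,6,136);panrect('t15')
s=ctrl.get_state();p,q=s['eef_pos'],s['tcp_rot'];im=snap('wrist','w15.png')
r,g,b=[im[:,:,i].astype(int) for i in range(3)]
# knob: dark blob near expected pixel
m=ctrl.camera_model('wrist');K=np.array(m['intrinsics']);T=np.array(m['tool_from_camera']);R=Rn.from_quat(q).as_matrix()
def px(x,y,z):
    w=np.r_[O+EX*x/1000+EY*y/1000,z];c=T[:3,:3].T@(R.T@(w-p)-T[:3,3]);return K[0,2]+K[0,0]*c[0]/-c[2],K[1,2]+K[1,1]*-c[1]/-c[2]
print([np.round(px(*a)) for a in [(100,6,.168),(145,6,.168),(35,6,.128)]])
for x in range(88,160,4):
    u,v=px(x,6,.160);print(x,int(im[int(round(v)),int(round(u))].mean()),end='; ')
```

```text
t 18.8 at [  98.8 -158.9] 248.7 shift [0.165  0.0015 0.1125] yaw 0.0 F [0.1 1.1 0.6] open 0.5
frost ctr [ -0.9 101.1] size [0.139 0.1  ] yaw -0.004 [(np.float64(-51.0), np.float64(170.0)), (np.float64(50.0), np.float64(173.0)), (np.float64(49.0), np.float64(32.0)), (np.float64(-51.0), np.float64(31.0))]
[array([261., -45.]), array([329., -45.]), array([177., -23.])]
88 133; 92 132; 96 131; 100 129; 104 149; 108 154; 112 148; 116 121; 120 87; 124 86; 128 87; 132 87; 136 50; 140 19; 144 18; 148 18; 152 17; 156 17;
```

Run:
```python
from plant import ctrl
print(ctrl.sign_off())
```

```text
the job is handed in; nothing more can be done
None
```

The job is handed in: the pan measured (−1, 101) mm in the rack frame and square to it, and its push resistance vanished past the humps, so I took it as dropped home (height not measured directly). The bolt ran 45 mm between hard stops and is shut, and the arm is clear.

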